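# Turn the housing mouth-up on the glass stage plate

### The job

The eight-sided aluminium cup standing mouth-down on the bench is next to be measured. Turn it over and stand it mouth-up inside the etched ring on the glass stage plate, setting it down gently and letting go. Leave everything else where it is.

Things in the scene. Friction and masses are not known exactly. Their poses are not given: they have to be found in the camera images.
- housing: the cup to turn: aluminium, eight-sided, 54 mm across flats (58.5 over corners), 66 high, wall 5, closed end 6 thick, 0.2 kg; starts mouth-down on the bench, any yaw. Origin in its middle (on the axis, 33 mm from each end). z axis: from mouth to closed end (up at the start, down when mouth-up). x and y point at flats (one every 45 deg, 22 mm wide); it lies stably on a flat, axis 27 mm up
- carrier: glass stage plate fixed on the bench: 220 mm (its x) by 260 mm (its y), black frame 14 mm wide and 14 mm high around a pale glass whose top is 12 mm above the bench. Origin under its middle, z up. It lies left or right of the robot's centre line, the cup on the other side
- ring (a point): centre of the ring etched on the glass, at the glass surface (12 mm above the bench), 54 mm from the plate's middle towards the plate's +y; the ring is a thin dark line, 110 mm in diameter
- measured: a second, identical cup that already stands mouth-up on the same glass plate, outside the ring, about 150 mm from its centre; leave it. Origin in its middle; its z axis points up, to its mouth
- star: flat black six-lobed plate, 60 mm across, 6 mm thick, lying on the glass outside the ring; leave it. Origin at the centre of its underside
- ring_gauge: steel ring, 54 mm outside, 32 mm inside, 18 mm high, on the bench near the robot's centre line; leave it. Origin at the centre of its underside
- gauge_block: steel block 35 x 30 x 20 mm high, on the bench near the robot's centre line; leave it. Origin at the centre of its underside
- caliper: caliper 230 mm long, about 12 mm high, lying on the far part of the bench; leave it. Origin under the middle of its beam, which runs along its y
- brush: small brush lying on the far part of the bench; leave it. Origin at its underside
- cleaner: white closed jar, 56 mm in diameter, 70 mm high, standing at the left of the bench; leave it. Origin at the centre of its underside
There are look-alikes about, which are no part of the job. Leave any blue look-alike of the housing alone.

How it is judged (in metres and radians):
At the end, for the whole second after the job is handed in: The cup stands mouth-up (axis within about 0.1 rad of vertical) on the glass, its centre within 30 mm of the ring's centre, released and at rest; every other loose thing is within 30 mm of where it was (angle between housing's own z axis and vertical above 3.04 rad and horizontal distance between housing and ring below 0.03 m and z of housing in the frame of ring between 0.029 and 0.037 m and linear speed of housing below 0.02 m/s and contact force between the fingers and housing below 0.1 N and distance of each of measured, star, ring_gauge, gauge_block, caliper, brush, cleaner from where it was at the start of the episode below 0.03 m); the robot touches nothing.
It fails at once if a bystander (second cup, six-lobed plate, ring, block, caliper, brush or jar) is moved by more than 30 mm (distance of any of measured, star, ring_gauge, gauge_block, caliper, brush, cleaner from where it was at the start of the episode above 0.03 m).
It fails at once if the cup is dropped or banged onto the glass plate (moving faster than 0.3 m/s while its middle is less than 45 mm above the glass) (horizontal distance between housing and carrier below 0.15 m and z of housing in the frame of ring below 0.045 m and linear speed of housing above 0.3 m/s).
It also fails if it takes over 58 s, if anything falls off the work surface, if the arm or the gripper's body presses on something with over 40 N, if the wrist force passes 120 N, or if a joint passes its speed limit or range.

### The arm

A 6-joint arm with a two-finger parallel gripper is mounted at the origin on the work surface. World frame = base frame: x ahead of the robot, y to its left, z up, the work surface at z = 0. Lengths are in mm, angles in rad, forces in N, time in s.
With the tool pointing down it reaches from about 350 to 975 mm from the base axis. Payload 7.1 kg.
Tool frame: the origin (TCP) lies midway between the tips of the shut fingers; the grasp point (between the pads) lies 19 mm behind it; z points along the fingers, y is the line along which they close (so a half turn about z gives the same grasp; the last joint's range is limited). The gripper opens to 88 mm and grips with 3 to 60 N. Pads are 20 mm wide; open, the fingers measure 115 mm over their backs; the gripper's body (75 mm by 178 mm) begins 61 mm behind the grasp point.
Start: joints at [-1.263, 0.423, 1.63, -0, 1.089, -0.019], TCP at [200.651, -591.898, 195.675] pointing down, gripper open.
Joint ranges: [-3, 3], [-0.9, 2.11], [0.09, 2.58], [-1.31, 4.45], [0.11, 2.69], [-2.54, 2.54]. Speed limits (rad/s): [2.39, 2.39, 3.01, 3.14, 3.14, 3.14].

### API

Orientations are given as a unit quaternion [w, x, y, z].
In Python, from plant import readout, optics, ctrl gives the robot as it stands.
- The arm moves only by the tool servo_tool, never from a script. Its argument "plan" is a list of rows, each a list of 3 entries, a list of its own where there are three numbers: the shift along the tool's x, y, z in m, then the turn, a rotation vector about the tool's x, y, z in degrees, then the opening, from 0 (shut) to 1 (fully open). A call has 1 to 12 rows; each row is the pose to reach, as a shift and turn from the pose commanded when the call began, along the tool's axes at that moment; what a row does not reach only later rows make up. A row lasts 1/12 s, in which the tool goes at most 41.7 mm and 7.16 degrees, less where a joint would pass 70% of its speed; a pose out of reach is approached as far as the arm can. A call with a gripper value outside its range is refused whole. The fingers move at their own pace and stop on an object; the grip force is fixed at half the most. Time passes only in rows, so rows that repeat a pose let the fingers close. It gives the time, the measured TCP pose, the force, the opening and the grip force at its end, in the units of the state.
- readout.observe(): the state, without advancing time (a new reading comes with each control period).
- optics.snapshot(name): name is "side" or "top" or "wrist"; returns the picture (400x640x3 uint8, red, green, blue); there is no depth.
- optics.camera_info(name): a dict with "intrinsics" (3x3 intrinsics, pixels), "k1" (the pictures are not rectified: a ray, as slopes to the right and down, at radius r is drawn at 1 + k1 r^2 times it, then the intrinsics apply), "world_from_camera" (4x4, takes a point from camera to world coordinates). Camera axes: x right, y down, z forward; pixel columns grow to the right and rows downward; lengths in mm; the calibration is good to about 2 mm. A picture is of the moment at which its call begins: read the wrist's pose just before it. camera_info takes no time and is no camera call; for the wrist camera it gives the pose at the moment of the call.
- ctrl.hand_in(): hands the job in; it is judged then, once.
The state is a dict: "time": time; "joints": joint angles; "qvel": joint speeds; "effort": joint torques, N m; "tool_pos": TCP position; "ee_rot": TCP orientation; "contact_force": force on the tool from outside, world axes, zero at the start; "wrist_torque": the same for the moment, N m; "finger_gap": finger opening in mm; "grip_force": force on a finger pad.
Only numpy, scipy, OpenCV 4.12 (cv2) and the standard library are available. Lean on these libraries where they do the work, as an engineer would, in place of code of your own. Each camera call takes 0.05 s, during which the arm holds its last target. There are 200 camera calls.

## Working session

There is one attempt and no reset: what is moved stays moved. The work goes in short steps, Python scripts to look and compute and a tool call to move; the robot and the scene stay as the last step left them, time stands still between calls to the robot, and variables do not carry over. Pictures are saved under pics/ and viewed, at most 10 in all, crops included, and the job is handed in when it is done.

Besides the shell and the picture viewer there is one more tool, called by a JSON object that holds its "op" and its "data". servo_tool: Moves the arm, as the interface text tells. Its arguments: {"type":"object","properties":{"plan":{"type":"array","items":{"type":"array"}}},"required":["plan"]}

```bash
mkdir -p pics && cat > h.py <<'E'
import numpy as np, cv2
from plant import readout, optics, ctrl
def ray(ci,uv):
    K=np.array(ci["intrinsics"],float);T=np.array(ci["world_from_camera"],float)
    d=np.array([ci["k1"],0,0,0,0],float)
    p=cv2.undistortPoints(np.array(uv,float).reshape(-1,1,2),K,d).reshape(-1,2)
    r=np.c_[p,np.ones(len(p))]@T[:3,:3].T
    return T[:3,3],r
def plane(ci,uv,z):
    o,r=ray(ci,uv); return o+r*((z-o[2])/r[:,2])[:,None]
def pix(ci,P):
    K=np.array(ci["intrinsics"],float);T=np.linalg.inv(np.array(ci["world_from_camera"],float))
    P=np.atleast_2d(P)@T[:3,:3].T+T[:3,3]
    return cv2.projectPoints(P.reshape(-1,1,3).astype(float),np.zeros(3),np.zeros(3),K,np.array([ci["k1"],0,0,0,0],float))[0].reshape(-1,2)
def snap(n,f):
    im=optics.snapshot(n);cv2.imwrite("pics/"+f,im[:,:,::-1].copy());return im
E
python3 - <<'E'
from h import *
np.set_printoptions(precision=3,suppress=True)
for n in("top","side"):
    snap(n,n+"0.png");ci=optics.camera_info(n);print(n,ci)
print(readout.observe())
E
```

```text
top {'intrinsics': array([[427.419,   0.   , 314.306],
       [  0.   , 427.419, 197.472],
       [  0.   ,   0.   ,   1.   ]]), 'k1': 0.03338793124996238, 'world_from_camera': array([[ -0.02 ,  -0.996,   0.084, 498.943],
       [ -1.   ,   0.019,  -0.006,  76.532],
       [  0.004,  -0.084,  -0.996, 993.427],
       [  0.   ,   0.   ,   0.   ,   1.   ]])}
side {'intrinsics': array([[445.997,   0.   , 322.327],
       [  0.   , 445.997, 206.461],
       [  0.   ,   0.   ,   1.   ]]), 'k1': -0.01625142997073257, 'world_from_camera': array([[ -0.921,  -0.267,   0.285, 251.502],
       [ -0.39 ,   0.641,  -0.661, 829.422],
       [ -0.006,  -0.72 ,  -0.694, 851.648],
       [  0.   ,   0.   ,   0.   ,   1.   ]])}
{'time': 0.1, 'joints': array([-1.263,  0.424,  1.631,  0.   ,  1.089, -0.019]), 'qvel': array([-0.   , -0.002,  0.   ,  0.   , -0.001,  0.001]), 'effort': array([ -0.   , -54.562, -27.432,   0.065,   0.019,  -0.   ]), 'tool_pos': array([ 200.489, -591.376,  194.956]), 'ee_rot': array([-0.001,  0.987,  0.163, -0.   ]), 'contact_force': array([-0.472,  0.438, -0.984]), 'wrist_torque': array([ 0.013, -0.031,  0.024]), 'grip_force': 0.0, 'finger_gap': 87.80255468863673}
```

View pics/top0.png

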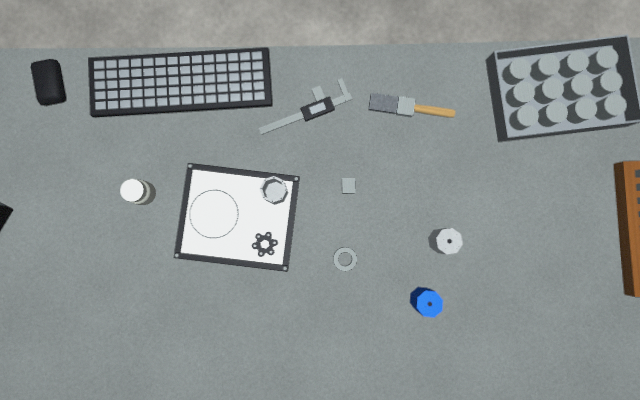

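View pics/side0.png

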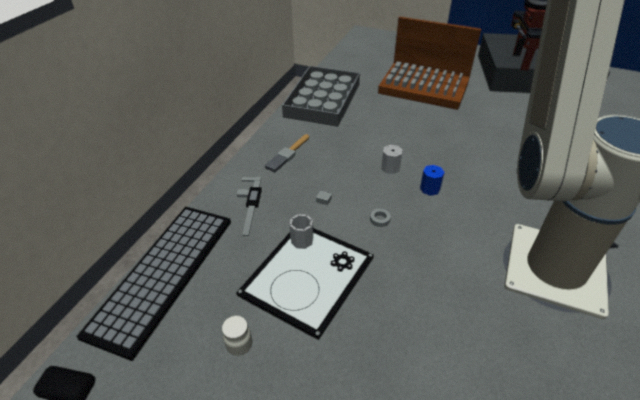

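The top view shows the grey housing at (449,241), the blue look-alike at (430,303), the ring at (214,214), the measured cup at (274,190), the star at (265,244) and the jar at (133,191). The side view agrees: housing (392,158), ring (295,290).

Plan: two 90° turns about the tool y. First lay the cup on a flat, then regrasp and stand it mouth-up.

```bash
python3 - <<'E'
from h import *
np.set_printoptions(precision=1,suppress=True)
im=cv2.imread("pics/top0.png");ci=optics.camera_info("top")
g=cv2.cvtColor(im,cv2.COLOR_BGR2GRAY)
# housing top
x0,y0,x1,y1=425,215,475,265
for th in (170,190,205):
    m=(g[y0:y1,x0:x1]>th).astype(np.uint8)
    c=max(cv2.findContours(m,0,cv2.CHAIN_APPROX_NONE)[0],key=cv2.contourArea)
    h=cv2.convexHull(c).reshape(-1,2)+[x0,y0]
    W=plane(ci,h,66)[:,:2]
    c0,(w,hh),a=cv2.minAreaRect(W.astype(np.float32))
    # yaw by minimal width
    ang=np.radians(np.arange(-22.5,22.5,.5)); wid=[sum(np.ptp(W@[np.cos(t+k*np.pi/4),np.sin(t+k*np.pi/4)]) for k in range(4))/4 for t in ang]
    M=cv2.moments(cv2.convexHull(c));cc=plane(ci,[[M['m10']/M['m00']+x0,M['m01']/M['m00']+y0]],66)[0]
    print("housing",th,cc,"w",w,hh,"yaw",np.degrees(ang[np.argmin(wid)]),min(wid),max(wid))
# glass & ring
m=(g[150:285,165:310]>200).astype(np.uint8)
m=cv2.morphologyEx(m,cv2.MORPH_CLOSE,np.ones((3,3)))
c=max(cv2.findContours(m,0,cv2.CHAIN_APPROX_NONE)[0],key=cv2.contourArea).reshape(-1,2)+[165,150]
box=cv2.boxPoints(cv2.minAreaRect(plane(ci,c,12)[:,:2].astype(np.float32)));print("glass",box,box.mean(0))
r=g[185:243,185:243];mk=(r<215).astype(np.uint8)
pts=np.argwhere(mk)[:,::-1]+[185,185];W=plane(ci,pts,12)[:,:2]
for _ in range(6):
    A=np.c_[2*W,np.ones(len(W))];s=np.linalg.lstsq(A,(W**2).sum(1),rcond=None)[0];R=np.sqrt(s[2]+s[:2]@s[:2])
    e=abs(np.hypot(*(W-s[:2]).T)-R);W=W[e<max(3,2*e.std())]
print("ring",s[:2],R,len(W))
for n,uv,z in(("blue",(430,303),66),("meas",(274,190),78),("gaugering",(345,259),18),("block",(349,186),20),("jar",(133,190),70),("star",(265,244),18)):print(n,plane(ci,[uv],z)[0])
E
```

```text
housing 170 [ 477.3 -218.2   66. ] w 53.34041976928711 54.16279602050781 yaw 8.5 53.91517159473182 56.158428532794545
housing 190 [ 477.7 -217.5   66. ] w 52.49259567260742 52.02113342285156 yaw 8.0 52.386521398986574 54.74440623345723
housing 205 [ 477.4 -217.9   66. ] w 50.460670471191406 49.518795013427734 yaw 8.5 50.070621423091154 52.691323984834085
glass [[430.6 147.6]
 [625.1 120.3]
 [657.2 349.7]
 [462.7 377. ]] [543.9 248.7]
ring [554.6 307.2] 60.814431166223855 114
blue [ 346.8 -170.7   66. ]
meas [593.5 157.3  78. ]
gaugering [439.8   3.9  18. ]
block [605.4  -9.4  20. ]
jar [600.  461.1  70. ]
star [477.  184.4  18. ]
```

```bash
cat >> h.py <<'E'
from scipy.spatial.transform import Rotation as Rn
def goal(g,xdeg,lean,Rc=None,pc=None):
    """tool-frame shift (m) and turn (deg) to put grasp point at g, tool x heading xdeg at lean 0, lean outward deg"""
    s=readout.observe();q=np.array(s["ee_rot"])
    Rc=Rn.from_quat(q[[1,2,3,0]]) if Rc is None else Rc; pc=np.array(s["tool_pos"]) if pc is None else pc
    h=np.radians(xdeg);L=np.radians(lean);xd=np.array([np.cos(h),np.sin(h),0])
    z=np.array([0,0,-np.cos(L)])+np.sin(L)*xd; y=np.cross([0,0,-1],xd); x=np.cross(y,z)
    R=Rn.from_matrix(np.c_[x,y,z]);p=np.array(g,float)+19*z
    d=Rc.inv().apply(p-pc)/1000; r=(Rc.inv()*R).as_rotvec(degrees=True)
    print("shift",np.round(d,4),"turn",np.round(r,2)); return R,p
E
python3 - <<'E'
from h import *
goal((477.5,-218,190),-36.75,0)
R,p=goal((477.5,-218,190),-36.75,-45)
goal((477.5,-218,36),-36.75,-45,R,p)
E
```

```text
shift [ 0.3822 -0.2647  0.0244] turn [-8.000e-02  4.000e-02  5.547e+01]
shift [ 0.3746 -0.2757  0.0188] turn [ 21.67 -41.32  52.53]
shift [ 0.1089 -0.      0.1089] turn [0. 0. 0.]
```

{"op": "servo_tool", "data": {"plan": [[[0.375, -0.276, 0.019], [21.7, -41.3, 52.5], 1], [[0.375, -0.276, 0.019], [21.7, -41.3, 52.5], 1], [[0.375, -0.276, 0.019], [21.7, -41.3, 52.5], 1], [[0.375, -0.276, 0.019], [21.7, -41.3, 52.5], 1], [[0.375, -0.276, 0.019], [21.7, -41.3, 52.5], 1], [[0.375, -0.276, 0.019], [21.7, -41.3, 52.5], 1], [[0.375, -0.276, 0.019], [21.7, -41.3, 52.5], 1], [[0.375, -0.276, 0.019], [21.7, -41.3, 52.5], 1], [[0.375, -0.276, 0.019], [21.7, -41.3, 52.5], 1], [[0.375, -0.276, 0.019], [21.7, -41.3, 52.5], 1], [[0.375, -0.276, 0.019], [21.7, -41.3, 52.5], 1], [[0.375, -0.276, 0.019], [21.7, -41.3, 52.5], 1]]}}

```text
time: 1.1
tool_pos: [468.7, -206.9, 174.7]
ee_rot: [-0.121, 0.876, -0.291, -0.365]
contact_force: [-0.6, -0.3, -0.9]
finger_gap: 87.8
grip_force: 0.0
```

```bash
python3 - <<'E'
from h import *
np.set_printoptions(precision=2,suppress=True)
print(readout.observe()["joints"])
goal((477.5,-218,190),-36.75,-45)
ci=optics.camera_info("wrist");snap("wrist","w1.png")
print(pix(ci,[[477.5,-218,66],[477.5,-218,0]]),ci["world_from_camera"])
E
```

```text
[-0.5   0.73  1.39  0.1   1.8   1.69]
shift [-0.  0. -0.] turn [0.03 0.17 0.01]
[[321.57  92.85]
 [321.07  43.61]] [[  -0.6    -0.41   -0.69  612.17]
 [  -0.8     0.31    0.51 -314.88]
 [   0.      0.86   -0.51  263.41]
 [   0.      0.      0.      1.  ]]
```

View pics/w1.png

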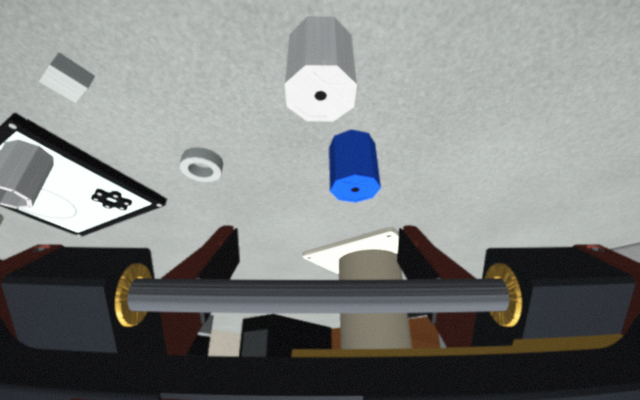

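The wrist view shows the housing's end hole at (320,96), within 3 px of the prediction (321.6,92.9), so the position is confirmed. I'll descend and grip.

{"op": "servo_tool", "data": {"plan": [[[0.025, 0, 0.025], [0, 0, 0], 1], [[0.05, 0, 0.05], [0, 0, 0], 1], [[0.075, 0, 0.075], [0, 0, 0], 1], [[0.095, 0, 0.095], [0, 0, 0], 1], [[0.109, 0, 0.109], [0, 0, 0], 1], [[0.109, 0, 0.109], [0, 0, 0], 1], [[0.109, 0, 0.109], [0, 0, 0], 0], [[0.109, 0, 0.109], [0, 0, 0], 0], [[0.109, 0, 0.109], [0, 0, 0], 0], [[0.109, 0, 0.109], [0, 0, 0], 0], [[0.109, 0, 0.109], [0, 0, 0], 0], [[0.109, 0, 0.109], [0, 0, 0], 0]]}}

```text
time: 2.15
tool_pos: [468.0, -210.4, 23.6]
ee_rot: [-0.12, 0.877, -0.291, -0.362]
contact_force: [1.5, -0.4, 4.0]
finger_gap: 53.7
grip_force: 30.0
```

```bash
python3 - <<'E'
from h import *
R,p=goal((477.5,-218,130),-36.75,-45)
R2,p2=goal((525,-254,130),-36.75,45)
goal((525,-254,28),-36.75,45,R2,p2)
E
```

```text
shift [-0.0665  0.0004 -0.065 ] turn [-0.01 -0.16  0.02]
shift [-0.0052  0.0008 -0.126 ] turn [-3.000e-02  8.984e+01  1.000e-02]
shift [-0.0721  0.      0.0721] turn [0. 0. 0.]
```

{"op": "servo_tool", "data": {"plan": [[[-0.022, 0, -0.022], [0, 0, 0], 0], [[-0.044, 0, -0.044], [0, 0, 0], 0], [[-0.0665, 0, -0.065], [0, 0, 0], 0], [[-0.005, 0.001, -0.126], [0, 7, 0], 0], [[-0.005, 0.001, -0.126], [0, 14, 0], 0], [[-0.005, 0.001, -0.126], [0, 21, 0], 0], [[-0.005, 0.001, -0.126], [0, 28, 0], 0], [[-0.005, 0.001, -0.126], [0, 35, 0], 0], [[-0.005, 0.001, -0.126], [0, 42, 0], 0], [[-0.005, 0.001, -0.126], [0, 49, 0], 0], [[-0.005, 0.001, -0.126], [0, 56, 0], 0], [[-0.005, 0.001, -0.126], [0, 63, 0], 0]]}}

```text
time: 3.15
tool_pos: [535.4, -261.9, 116.9]
ee_rot: [0.05, 0.937, -0.311, 0.153]
contact_force: [-0.4, -2.2, -3.3]
finger_gap: 53.5
grip_force: 30.0
```

{"op": "servo_tool", "data": {"plan": [[[0, 0, 0], [0, 7, 0], 0], [[0, 0, 0], [0, 14, 0], 0], [[0, 0, 0], [0, 21, 0], 0], [[0, 0, 0], [0, 27, 0], 0], [[0, 0, 0], [0, 27, 0], 0], [[0, 0, 0], [0, 27, 0], 0]]}}

```text
time: 3.65
tool_pos: [475.7, -366.8, 155.0]
ee_rot: [0.182, 0.933, -0.175, 0.258]
contact_force: [0.7, -0.8, -1.2]
finger_gap: 53.4
grip_force: 30.0
```

```bash
python3 - <<'E'
from h import *
print(readout.observe()["joints"].round(2))
goal((525,-254,40),-36.75,45)
goal((525,-254,28),-36.75,45)
ci=optics.camera_info("wrist");snap("wrist","w2.png")
E
```

```text
[-0.61  0.29  2.18 -1.24  0.12  2.53]
shift [-0.0461 -0.1486  0.0828] turn [ 4.11  9.29 17.6 ]
shift [-0.0526 -0.1516  0.0924] turn [ 4.11  9.29 17.6 ]
```

View pics/w2.png

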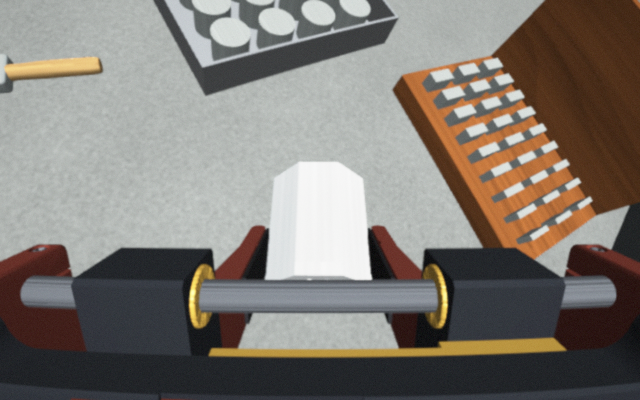

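The wrist view shows the cup held square, with its hexagonal face at about (318,220). However, the wrist ran into its singularity, with j5 at 0.12 (its minimum) and j4/j6 at their limits. I'll fit the kinematics from the recorded poses to choose feasible leans.

```bash
cat > k.py <<'E'
from h import *
from scipy.optimize import least_squares
lo=np.array([-3,-.9,.09,-1.31,.11,-2.54]);hi=np.array([3,2.11,2.58,4.45,2.69,2.54])
def fk(q,P):
    a,b,h,d,e,y=P
    R=Rn.from_euler("ZYZYZ",[q[0],q[1]+q[2],q[3],q[4],q[5]])
    z=R.apply([0,0,1]);f=Rn.from_euler("Z",q[0]).apply([a*np.sin(q[1])+b*np.sin(q[1]+q[2])+e,y,h+a*np.cos(q[1])+b*np.cos(q[1]+q[2])])
    return f+d*z,R
def pose(g,xdeg,lean):
    h=np.radians(xdeg);L=np.radians(lean);xd=np.array([np.cos(h),np.sin(h),0])
    z=np.array([0,0,-np.cos(L)])+np.sin(L)*xd;y=np.cross([0,0,-1],xd)
    return np.array(g,float)+19*z,Rn.from_matrix(np.c_[np.cross(y,z),y,z])
def ik(p,R,P,q0):
    def f(q):
        pp,RR=fk(q,P);return np.r_[(pp-p)/100,(R.inv()*RR).as_rotvec()*2]
    s=least_squares(f,np.clip(q0,lo+.01,hi-.01),bounds=(lo,hi));return s.x,np.abs(s.fun).max()
E
python3 - <<'E'
from k import *
np.set_printoptions(precision=2,suppress=True)
s=readout.observe()
D=[([-1.263,.4235,1.6305,0,1.089,-.019],[200.5,-591.4,195],[-.001,.987,.163,0]),([-.5,.73,1.39,.1,1.8,1.69],[468.7,-206.9,174.7],[-.121,.876,-.291,-.365]),(s["joints"],s["tool_pos"],s["ee_rot"])]
for q,p,r in D:
    r=np.array(r);R=fk(q,[0]*6)[1];print("rot err",(R.inv()*Rn.from_quat(r[[1,2,3,0]])).as_rotvec(degrees=True))
def res(P): return np.r_[np.concatenate([fk(q,P)[0]-p for q,p,r in D]),[.02*P[4],.05*P[5]]]
f=least_squares(res,[450,400,250,250,0,0]);print(f.x,f.fun);P=f.x;np.save("P.npy",P)
q0=np.array([-.5,.73,1.39,.1,1.5,1.69])
for az,xd,rs in((-24.5,-36.75,(525,600,700,800)),(-24.5,-24.5,(525,600,700,800)),(28.7,28.7,(628,))):
  for r in rs:
    for L in (-70,-60,-45,20,30,45):
        c=np.radians(az);q,e=ik(*pose((r*np.cos(c),r*np.sin(c),45),xd,L),P,q0+[np.radians(az+24.5),0,0,0,-np.radians(L)*.6,0]);print(az,xd,r,L,q,"err%.3f"%e)
E
```

```text
Traceback (most recent call last):
  File "k.py", line 6, in fk
    R=Rn.from_euler("ZYZYZ",[q[0],q[1]+q[2],q[3],q[4],q[5]])
  File "scipy/spatial/transform/_rotation.pyx", line 1413, in scipy.spatial.transform._rotation.Rotation.from_euler
ValueError: Expected axis specification to be a non-empty string of upto 3 characters, got ZYZYZ
```

```bash
sed -i 's/R=Rn.from_euler("ZYZYZ",.*/R=Rn.from_euler("ZYZ",[q[0],q[1]+q[2],q[3]])*Rn.from_euler("YZ",[q[4],q[5]])/' k.py && cat > fit.py <<'E'
from k import *
np.set_printoptions(precision=2,suppress=True)
s=readout.observe()
off=Rn.from_euler("Z",90,degrees=True)
D=[([-1.263,.4235,1.6305,0,1.089,-.019],[200.5,-591.4,195],[-.001,.987,.163,0]),([-.5,.73,1.39,.1,1.8,1.69],[468.7,-206.9,174.7],[-.121,.876,-.291,-.365]),(s["joints"],s["tool_pos"],s["ee_rot"])]
for q,p,r in D:
    r=np.array(r);R=fk(q,[0]*6)[1];print("rot err",(R.inv()*Rn.from_quat(r[[1,2,3,0]])).as_rotvec(degrees=True))
def res(P): return np.r_[np.concatenate([fk(q,P)[0]-p for q,p,r in D]),[.02*P[4],.05*P[5]]]
f=least_squares(res,[450,400,250,250,0,0]);print(f.x,f.fun);P=f.x;np.save("P.npy",P)
q0=np.array([-.5,.73,1.39,.1,1.5,1.69])
for az,xd,rs in((-24.5,-36.75,(525,600,700,800)),(-24.5,-24.5,(525,600,700,800)),(28.7,28.7,(628,))):
  for r in rs:
    for L in (-70,-60,-45,20,30,45):
        c=np.radians(az);p,R=pose((r*np.cos(c),r*np.sin(c),45),xd,L);q,e=ik(p,R*off.inv()if OFF else R,P,q0+[np.radians(az+24.5),0,0,0,-np.radians(L)*.6,0]);print(az,xd,r,L,q,"err%.3f"%e)
E
sed -i 's/ if OFF.*else R,P/,P/; s/R\*off.inv()if OFF else R/R/' fit.py; python3 fit.py
```

```text
rot err [ 0.01  0.04 89.97]
rot err [ 0.32 -0.14 90.24]
rot err [ 0.  0. 90.]
[604.64 475.36 209.46 336.56 -57.85  11.39] [-4.5  12.48  8.26  4.72 -1.46 -1.06  6.57 -5.31 -7.2  -1.16  0.57]
-24.5 -36.75 525 -70 [-0.5   1.12  1.23  0.01  2.05  2.54] err1.306
-24.5 -36.75 525 -60 [-0.57  0.99  1.36  0.11  1.81  2.54] err1.337
-24.5 -36.75 525 -45 [-0.65  0.81  1.6   0.25  1.43  2.54] err1.133
-24.5 -36.75 525 20 [-0.51  0.42  2.25  0.72  0.11  2.54] err0.246
-24.5 -36.75 525 30 [-0.51  0.41  2.25  0.72  0.11  2.54] err0.263
-24.5 -36.75 525 45 [-0.31  0.5   2.48  3.54  0.64 -0.09] err0.000
-24.5 -36.75 600 -70 [-0.44  1.28  0.88 -0.11  2.32  2.54] err1.172
-24.5 -36.75 600 -60 [-0.51  1.12  1.07  0.03  2.02  2.54] err1.363
-24.5 -36.75 600 -45 [-0.61  0.9   1.38  0.23  1.56  2.54] err1.256
-24.5 -36.75 600 20 [-0.5   0.49  2.13  0.73  0.11  2.54] err0.266
-24.5 -36.75 600 30 [-0.5   0.48  2.13  0.72  0.11  2.54] err0.270
-24.5 -36.75 600 45 [-0.33  0.54  2.32  3.58  0.53 -0.16] err0.000
-24.5 -36.75 700 -70 [-0.39  1.6   0.11 -0.42  2.69  2.54] err0.811
-24.5 -36.75 700 -60 [-0.4   1.5
[... 1968 characters left out ...]
0.619
-24.5 -24.5 800 -60 [-0.37  1.52  0.09 -0.4   2.49  2.54] err0.607
-24.5 -24.5 800 -45 [-0.38  1.49  0.09 -0.3   2.38  2.54] err0.832
-24.5 -24.5 800 20 [-0.52  0.7   1.69  0.51  0.35  2.54] err0.257
-24.5 -24.5 800 30 [-0.48  0.69  1.77  0.56  0.15  2.54] err0.103
-24.5 -24.5 800 45 [-0.45  0.69  1.9   3.08  0.24  0.04] err0.000
28.7 28.7 628 -70 [ 0.55  1.38  0.67 -0.29  2.45  2.54] err0.802
28.7 28.7 628 -60 [ 0.51  1.22  0.87 -0.15  2.17  2.54] err1.050
28.7 28.7 628 -45 [0.43 0.99 1.18 0.04 1.73 2.54] err1.107
28.7 28.7 628 20 [0.43 0.52 2.05 0.53 0.2  2.54] err0.140
28.7 28.7 628 30 [0.45 0.51 2.07 0.56 0.11 2.54] err0.120
28.7 28.7 628 45 [0.47 0.56 2.28 3.1  0.48 0.02] err0.000
```

```bash
sed -i 's/q,e=ik(p,R,P/q,e=ik(p,R*off.inv(),P/; s/\["ee_rot"\])\]/["ee_rot"])]/; s/(-70,-60,-45,20,30,45)/(-75,-65,-45,15,25,35,45)/; s/"err%.3f"%e)/"err%.3f"%e) if e<.05 else print(az,xd,r,L,"no")/' fit.py && python3 fit.py | tail -n +5
```

```text
-24.5 -36.75 525 -75 [-0.52  1.14  1.22  0.13  2.09  1.67] err0.000
-24.5 -36.75 525 -65 [-0.52  1.05  1.29  0.12  1.93  1.67] err0.000
-24.5 -36.75 525 -45 [-0.51  0.87  1.47  0.1   1.58  1.67] err0.000
-24.5 -36.75 525 15 [-0.41  0.44  2.16 -0.2   0.3   1.98] err0.000
-24.5 -36.75 525 25 no
-24.5 -36.75 525 35 no
-24.5 -36.75 525 45 no
-24.5 -36.75 600 -75 [-0.51  1.24  0.95  0.16  2.25  1.71] err0.000
-24.5 -36.75 600 -65 [-0.51  1.15  1.03  0.14  2.08  1.69] err0.000
-24.5 -36.75 600 -45 [-0.5   0.97  1.25  0.1   1.71  1.69] err0.000
-24.5 -36.75 600 15 [-0.42  0.51  2.   -0.16  0.38  1.93] err0.000
-24.5 -36.75 600 25 [-0.39  0.49  2.11 -0.75  0.15  2.54] err0.004
-24.5 -36.75 600 35 no
-24.5 -36.75 600 45 no
-24.5 -36.75 700 -75 [-0.5   1.49  0.36  0.25  2.58  1.82] err0.000
-24.5 -36.75 700 -65 [-0.5   1.36  0.54  0.18  2.36  1.76] err0.000
-24.5 -36.75 700 -45 [-0.49  1.13  0.87  0.11  1.92  1.72] err0.000
-24.5 -36.75 700 15 [-0.42  0.63  1.77 -0.12  0.5   1.89] err0.000
-24.5 -36.75 700 25 [-0.4   0.59  1.89 -0.43  0.25  2.21] err0.000
-24.5 -36.75 700 35 no
-24.5 -36.75 70
[... 1726 characters left out ...]
4  1.47  0.09 -0.01  2.35  1.56] err0.025
-24.5 -24.5 800 15 [-0.44  0.74  1.52  0.01  0.62  1.55] err0.000
-24.5 -24.5 800 25 [-0.44  0.7   1.66  0.02  0.34  1.53] err0.000
-24.5 -24.5 800 35 no
-24.5 -24.5 800 45 [-0.45  0.69  1.9   3.08  0.24 -1.53] err0.000
28.7 28.7 628 -75 [ 0.49  1.3   0.8  -0.02  2.35  1.56] err0.000
28.7 28.7 628 -65 [ 0.49  1.21  0.9  -0.01  2.17  1.56] err0.000
28.7 28.7 628 -45 [ 0.49  1.01  1.14 -0.01  1.78  1.56] err0.000
28.7 28.7 628 15 [0.48 0.54 1.94 0.01 0.4  1.54] err0.000
28.7 28.7 628 25 [0.48 0.52 2.06 0.08 0.13 1.47] err0.000
28.7 28.7 628 35 [ 0.48  0.52  2.18  3.05  0.17 -1.51] err0.000
28.7 28.7 628 45 [ 0.47  0.56  2.28  3.1   0.48 -1.55] err0.000
```

```bash
python3 - <<'E'
from h import *
R,p=goal((530,-242,150),-24.5,0)
goal((530,-242,150),-24.5,-45,R,p)
E
```

```text
shift [ 0.0038 -0.1425 -0.0119] turn [ 14.89 -33.85   3.48]
shift [-0.0134 -0.     -0.0056] turn [  0. -45.   0.]
```

{"op": "servo_tool", "data": {"plan": [[[0, -0.02, 0], [2.5, -5.6, 0.6], 0], [[0, -0.04, 0], [5, -11.2, 1.2], 0], [[0, -0.06, 0], [7.5, -16.8, 1.8], 0], [[0, -0.09, 0], [10, -22.5, 2.4], 0], [[0.002, -0.12, -0.006], [12.5, -28, 3], 0], [[0.004, -0.1425, -0.012], [14.9, -33.85, 3.5], 0], [[0.004, -0.1425, -0.012], [14.9, -33.85, 3.5], 0], [[0.004, -0.1425, -0.012], [14.9, -33.85, 3.5], 0], [[0.004, -0.1425, -0.012], [14.9, -33.85, 3.5], 0], [[0.004, -0.1425, -0.012], [14.9, -33.85, 3.5], 0], [[0.004, -0.1425, -0.012], [14.9, -33.85, 3.5], 0], [[0.004, -0.1425, -0.012], [14.9, -33.85, 3.5], 0]]}}

```text
time: 4.7
tool_pos: [533.8, -237.8, 131.3]
ee_rot: [-0.007, 0.976, -0.217, 0.002]
contact_force: [-0.4, -0.1, -1.2]
finger_gap: 53.7
grip_force: 30.0
```

```bash
python3 - <<'E'
from h import *
print(readout.observe()["joints"].round(2))
R,p=goal((530,-242,150),-24.5,-45)
goal((530,-242,38),-24.5,-45,R,p)
E
```

```text
[-0.45  0.44  1.77  0.02  0.93  1.55]
shift [-0.0151  0.0054 -0.0054] turn [ -0.97 -45.1   -0.18]
shift [ 0.0792 -0.      0.0792] turn [0. 0. 0.]
```

{"op": "servo_tool", "data": {"plan": [[[-0.0025, 0.001, -0.001], [0, -7, 0], 0], [[-0.005, 0.002, -0.002], [-0.2, -14, 0], 0], [[-0.0075, 0.003, -0.003], [-0.4, -21, 0], 0], [[-0.01, 0.004, -0.004], [-0.6, -28, 0], 0], [[-0.0125, 0.005, -0.005], [-0.8, -35, -0.1], 0], [[-0.015, 0.0054, -0.0054], [-1, -42, -0.2], 0], [[-0.015, 0.0054, -0.0054], [-1, -45.1, -0.2], 0], [[-0.015, 0.0054, -0.0054], [-1, -45.1, -0.2], 0], [[-0.015, 0.0054, -0.0054], [-1, -45.1, -0.2], 0]]}}

```text
time: 5.45
tool_pos: [519.0, -236.7, 135.8]
ee_rot: [-0.081, 0.903, -0.196, -0.374]
contact_force: [0.2, -0.9, -2.5]
finger_gap: 53.4
grip_force: 30.0
```

```bash
python3 - <<'E'
from h import *
R,p=goal((530,-242,37),-24.5,-45)
E
```

```text
shift [0.0784 0.0003 0.0803] turn [ 0.05 -0.06  0.04]
```

{"op": "servo_tool", "data": {"plan": [[[0.02, 0, 0.02], [0, 0, 0], 0], [[0.04, 0, 0.041], [0, 0, 0], 0], [[0.058, 0, 0.06], [0, 0, 0], 0], [[0.068, 0, 0.07], [0, 0, 0], 0], [[0.074, 0, 0.076], [0, 0, 0], 0], [[0.0784, 0, 0.0803], [0, 0, 0], 0], [[0.0784, 0, 0.0803], [0, 0, 0], 0], [[0.0784, 0, 0.0803], [0, 0, 0], 0], [[0.0784, 0, 0.0803], [0, 0, 0], 1], [[0.0784, 0, 0.0803], [0, 0, 0], 1], [[0.0784, 0, 0.0803], [0, 0, 0], 1], [[0.0784, 0, 0.0803], [0, 0, 0], 1]]}}

```text
time: 6.45
tool_pos: [518.9, -236.4, 25.6]
ee_rot: [-0.081, 0.903, -0.195, -0.373]
contact_force: [0.0, 1.0, -0.2]
finger_gap: 76.9
grip_force: 0.0
```

```bash
python3 - <<'E'
from h import *
R,p=goal((530,-242,37),-24.5,-60)
R,p=goal((530,-242,37),-24.5,-75)
im=snap("side","s2.png")
cv2.imwrite("pics/s2c.png",cv2.resize(im[80:280,300:640,::-1],None,fx=2,fy=2))
E
```

```text
shift [-0.0042  0.0005  0.0015] turn [  0.02 -15.08   0.07]
shift [-0.0088  0.0005 -0.0004] turn [ 3.000e-02 -3.008e+01  7.000e-02]
```

View pics/s2c.png

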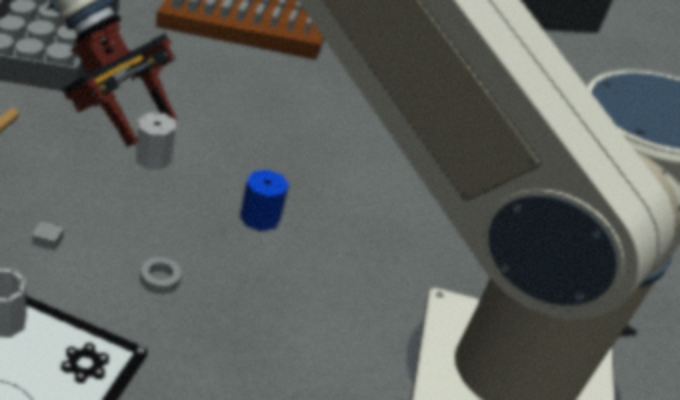

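The housing stands upright between the open fingers, at crop (155,140). With the arm's wrist limits I'll use leans of −65°/−62° to about +20°.

```bash
python3 - <<'E'
from k import *
np.set_printoptions(precision=2,suppress=True)
ci=optics.camera_info("top");print("tray",plane(ci,[(498,140),(640,122),(487,55)],42)[:,:2].round())
P=np.load("P.npy");off=Rn.from_euler("Z",-90,degrees=True);q=readout.observe()["joints"]
for g,xd,L in (((530,-242,37),-24.5,-64),((530,-242,130),-24.5,-64),((530,-230,130),-23.5,0),((530,-230,130),-23.5,18),((530,-230,35),-23.5,20),((551,302,150),28.7,-64),((551,302,150),28.7,22),((551,302,50),28.7,22),((551,302,50),28.7,24)):
    p,R=pose(g,xd,L);q,e=ik(p,R*off,P,q);print(g,L,q,"%.3f"%e)
R,p=goal((530,-242,37),-24.5,-64)
R1,p1=goal((530,-242,130),-24.5,-64,R,p)
R2,p2=goal((530,-242,130),-24.5,18,R1,p1)
E
```

```text
tray [[ 700. -345.]
 [ 734. -659.]
 [ 897. -330.]]
(530, -242, 37) -64 [-0.44  1.13  1.09 -0.01  2.04  1.56] 0.000
(530, -242, 130) -64 [-0.44  1.04  1.08 -0.01  2.14  1.56] 0.000
(530, -230, 130) 0 [-0.43  0.46  1.8  -0.    0.88  1.55] 0.000
(530, -230, 130) 18 [-0.43  0.35  2.03  0.02  0.45  1.53] 0.000
(530, -230, 35) 20 [-0.43  0.49  2.12  0.04  0.18  1.51] 0.000
(551, 302, 150) -64 [ 0.49  1.1   0.9  -0.01  2.26  1.56] 0.000
(551, 302, 150) 22 [0.48 0.38 1.95 0.02 0.43 1.53] 0.000
(551, 302, 50) 22 [0.48 0.51 2.02 0.04 0.22 1.51] 0.000
(551, 302, 50) 24 [0.48 0.51 2.05 0.06 0.16 1.5 ] 0.000
shift [-0.01  0.    0.  ] turn [  0.02 -19.06   0.07]
shift [-0.08  0.   -0.04] turn [0. 0. 0.]
shift [ 0.02  0.   -0.02] turn [ 0. 82.  0.]
```

{"op": "servo_tool", "data": {"plan": [[[-0.002, 0, 0.001], [0, -7, 0], 1], [[-0.004, 0, 0.001], [0, -14, 0], 1], [[-0.0055, 0.0005, 0.0012], [0, -19, 0], 1], [[-0.0055, 0.0005, 0.0012], [0, -19, 0], 1], [[-0.0055, 0.0005, 0.0012], [0, -19, 0], 0], [[-0.0055, 0.0005, 0.0012], [0, -19, 0], 0], [[-0.0055, 0.0005, 0.0012], [0, -19, 0], 0], [[-0.0055, 0.0005, 0.0012], [0, -19, 0], 0], [[-0.0055, 0.0005, 0.0012], [0, -19, 0], 0], [[-0.0255, 0.0005, -0.019], [0, -19, 0], 0], [[-0.0505, 0.0005, -0.044], [0, -19, 0], 0], [[-0.072, 0.0005, -0.065], [0, -19, 0], 0]]}}

```text
time: 7.5
tool_pos: [513.7, -234.6, 123.2]
ee_rot: [-0.112, 0.829, -0.179, -0.517]
contact_force: [1.4, -0.2, -1.5]
finger_gap: 53.5
grip_force: 30.0
```

```bash
python3 - <<'E'
from h import *
R,p=goal((530,-242,130),-24.5,18)
E
```

```text
shift [ 0.0206 -0.0001 -0.0164] turn [-2.000e-02  8.192e+01  8.000e-02]
```

{"op": "servo_tool", "data": {"plan": [[[0.002, 0, -0.002], [0, 7, 0], 0], [[0.004, 0, -0.003], [0, 14, 0], 0], [[0.006, 0, -0.005], [0, 21, 0], 0], [[0.008, 0, -0.006], [0, 28, 0], 0], [[0.01, 0, -0.008], [0, 35, 0], 0], [[0.012, 0, -0.01], [0, 42, 0], 0], [[0.014, 0, -0.011], [0, 49, 0], 0], [[0.016, 0, -0.012], [0, 56, 0], 0], [[0.018, 0, -0.014], [0, 63, 0], 0], [[0.019, 0, -0.015], [0, 70, 0], 0], [[0.02, 0, -0.016], [0, 77, 0], 0], [[0.0206, 0, -0.0164], [0, 81.9, 0], 0]]}}

```text
time: 8.5
tool_pos: [533.9, -243.8, 111.9]
ee_rot: [0.033, 0.965, -0.209, 0.155]
contact_force: [-0.8, -0.1, -3.2]
finger_gap: 53.7
grip_force: 30.0
```

```bash
python3 - <<'E'
from h import *
print(readout.observe()["joints"].round(2))
goal((530,-242,130),-24.5,18)
R,p=goal((530,-242,60),-24.5,18)
R,p=goal((530,-242,31),-24.5,18)
R,p=goal((530,-242,31),-24.5,20)
E
```

```text
[-0.45  0.37  2.01  0.02  0.44  1.53]
shift [ 0.0015 -0.      0.0005] turn [-0.05 -0.3   0.04]
shift [-0.0205  0.      0.0669] turn [-0.05 -0.3   0.04]
shift [-0.0296  0.      0.0945] turn [-0.05 -0.3   0.04]
shift [-0.0289  0.      0.0945] turn [-0.05  1.7   0.04]
```

{"op": "servo_tool", "data": {"plan": [[[-0.01, 0, 0.034], [0, 0, 0], 0], [[-0.0205, 0, 0.067], [0, 0, 0], 0], [[-0.024, 0, 0.078], [0, 0, 0], 0], [[-0.027, 0, 0.086], [0, 0, 0], 0], [[-0.0285, 0, 0.0915], [0, 0, 0], 0], [[-0.0296, 0, 0.0945], [0, 0, 0], 0], [[-0.0296, 0, 0.0945], [0, 0, 0], 0], [[-0.0296, 0, 0.0945], [0, 0, 0], 1], [[-0.0296, 0, 0.0945], [0, 0, 0], 1], [[-0.0296, 0, 0.0945], [0, 0, 0], 1], [[-0.0296, 0, 0.0945], [0, 0, 0], 1], [[-0.0296, 0, 0.0945], [0, 0, 0], 1]]}}

```text
time: 9.5
tool_pos: [536.6, -245.0, 11.9]
ee_rot: [0.033, 0.965, -0.209, 0.153]
contact_force: [-0.0, -0.4, 0.5]
finger_gap: 83.5
grip_force: 0.0
```

```bash
python3 - <<'E'
from h import *
print(readout.observe()["joints"].round(2))
R,p=goal((530,-242,150),-24.5,18)
goal((530,-242,150),-24.5,-60,R,p)
im=snap("side","s3.png")
cv2.imwrite("pics/s3c.png",cv2.resize(im[80:230,310:460,::-1],None,fx=4,fy=4,interpolation=cv2.INTER_CUBIC))
E
```

```text
[-0.45  0.57  2.03  0.04  0.23  1.51]
shift [ 3.570e-02 -1.000e-04 -1.146e-01] turn [-0.06  0.03  0.04]
shift [-0.0186 -0.     -0.015 ] turn [  0. -78.   0.]
```

View pics/s3c.png

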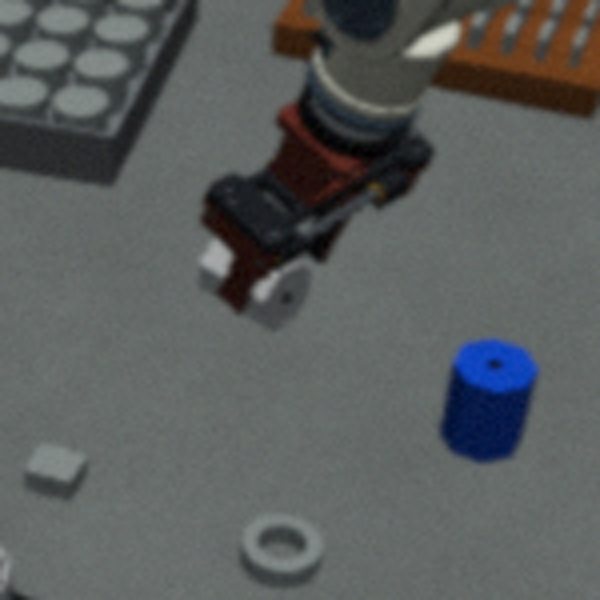

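The cup lies on a flat with its closed end towards the robot (hole at crop (288,297)). I'll rotate the open gripper about the grasp point to the inward lean.

{"op": "servo_tool", "data": {"plan": [[[-0.0019, 0, 0], [0, -7, 0], 1], [[-0.0038, 0, -0.0004], [0, -14, 0], 1], [[-0.0056, 0, -0.001], [0, -21, 0], 1], [[-0.0073, 0, -0.0017], [0, -28, 0], 1], [[-0.0089, 0, -0.0028], [0, -35, 0], 1], [[-0.0103, 0, -0.0042], [0, -42, 0], 1], [[-0.0115, 0, -0.0057], [0, -49, 0], 1], [[-0.0126, 0, -0.0074], [0, -56, 0], 1], [[-0.0133, 0, -0.0093], [0, -63, 0], 1], [[-0.0139, 0, -0.0113], [0, -70, 0], 1], [[-0.0141, 0, -0.0134], [0, -77, 0], 1], [[-0.014, 0, -0.015], [0, -82, 0], 1]]}}

```text
time: 10.55
tool_pos: [520.0, -237.4, 20.4]
ee_rot: [-0.113, 0.827, -0.179, -0.521]
contact_force: [-0.2, -0.4, -0.8]
finger_gap: 87.9
grip_force: 0.0
```

```bash
python3 - <<'E'
from h import *
print(readout.observe()["joints"].round(2))
goal((534.5,-244,29.5),-24.5,-64)
im=snap("wrist","w4.png")
s=snap("side","s4.png")
cv2.imwrite("pics/s4c.png",np.hstack([cv2.resize(s[60:240,300:480,::-1],(400,400)),cv2.resize(im[:,:,::-1],(400,400))]))
E
```

```text
[-0.44  1.21  0.98 -0.01  2.07  1.56]
shift [-0.0012 -0.      0.0007] turn [0.03 0.44 0.07]
```

View pics/s4c.png

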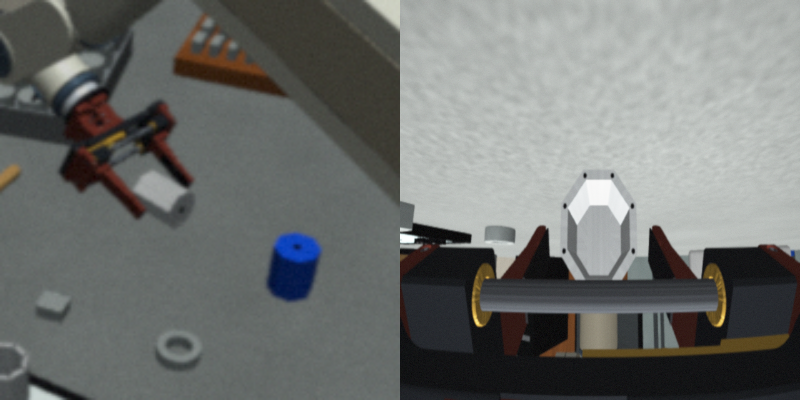

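{"op": "servo_tool", "data": {"plan": [[[0, 0, 0], [0, 0, 0], 0], [[0, 0, 0], [0, 0, 0], 0], [[0, 0, 0], [0, 0, 0], 0], [[0, 0, 0], [0, 0, 0], 0], [[0, 0, 0], [0, 0, 0], 0], [[0, 0, 0], [0, 0, 0], 0], [[-0.02, 0, -0.01], [0, 0, 0], 0], [[-0.045, 0, -0.022], [0, 0, 0], 0], [[-0.07, 0, -0.034], [0, 0, 0], 0], [[-0.095, 0, -0.046], [0, 0, 0], 0], [[-0.117, 0, -0.057], [0, 0, 0], 0], [[-0.135, 0, -0.066], [0, 0, 0], 0]]}}

```text
time: 11.65
tool_pos: [520.5, -237.8, 173.7]
ee_rot: [-0.112, 0.829, -0.179, -0.517]
contact_force: [0.3, -0.9, -2.3]
finger_gap: 53.6
grip_force: 30.0
```

```bash
python3 - <<'E'
from h import *
print(readout.observe()["joints"].round(2))
R,p=goal((530,-242,185),-24.5,18)
R2,p2=goal((560,0,200),0,18,R,p)
R2,p2=goal((551,300,200),28.6,18,R,p)
E
```

```text
[-0.44  1.01  1.03 -0.02  2.22  1.55]
shift [ 0.0132 -0.0001 -0.0116] turn [-2.000e-02  8.193e+01  7.000e-02]
shift [-0.0653 -0.2351 -0.037 ] turn [  7.57  -0.   -23.3 ]
shift [-0.1932 -0.5066 -0.0785] turn [ 16.41  -0.   -50.5 ]
```

{"op": "servo_tool", "data": {"plan": [[[0.001, 0, -0.001], [0, 7, 0], 0], [[0.002, 0, -0.002], [0, 14, 0], 0], [[0.003, 0, -0.003], [0, 21, 0], 0], [[0.004, 0, -0.004], [0, 28, 0], 0], [[0.005, 0, -0.005], [0, 35, 0], 0], [[0.007, 0, -0.006], [0, 42, 0], 0], [[0.008, 0, -0.007], [0, 49, 0], 0], [[0.009, 0, -0.008], [0, 56, 0], 0], [[0.01, 0, -0.009], [0, 63, 0], 0], [[0.011, 0, -0.01], [0, 70, 0], 0], [[0.012, 0, -0.011], [0, 77, 0], 0], [[0.013, 0, -0.0116], [0, 82, 0], 0]]}}

```text
time: 12.65
tool_pos: [533.2, -243.5, 165.8]
ee_rot: [0.033, 0.965, -0.209, 0.155]
contact_force: [-0.5, 1.1, -2.2]
finger_gap: 53.7
grip_force: 30.0
```

{"op": "servo_tool", "data": {"plan": [[[-0.01, -0.038, -0.006], [1.3, 0, -4], 0], [[-0.02, -0.077, -0.012], [2.5, 0, -8], 0], [[-0.033, -0.115, -0.018], [3.8, 0, -12], 0], [[-0.045, -0.154, -0.025], [5, 0, -16], 0], [[-0.056, -0.192, -0.032], [6.3, 0, -20], 0], [[-0.0653, -0.23, -0.037], [7.6, 0, -23.3], 0], [[-0.086, -0.27, -0.044], [9, 0, -27.5], 0], [[-0.105, -0.308, -0.05], [10.2, 0, -31.5], 0], [[-0.122, -0.346, -0.056], [11.5, 0, -35.5], 0], [[-0.14, -0.385, -0.062], [12.8, 0, -39.5], 0], [[-0.156, -0.42, -0.068], [14, 0, -43], 0], [[-0.17, -0.45, -0.073], [15, 0, -46], 0]]}}

```text
time: 13.65
tool_pos: [552.2, 243.6, 182.6]
ee_rot: [-0.034, 0.966, 0.206, 0.152]
contact_force: [1.4, -0.2, -2.0]
finger_gap: 53.7
grip_force: 30.0
```

```bash
python3 - <<'E'
from h import *
print(readout.observe()["joints"].round(2))
goal((551,300,180),28.6,22)
goal((551,300,130),28.6,22)
snap("wrist","w5.png");s=snap("side","s5.png");t=snap("top","t5.png")
cv2.imwrite("pics/c5.png",np.hstack([cv2.resize(s[150:350,200:400,::-1],(400,400)),cv2.resize(t[130:290,140:300,::-1],(400,400))]))
E
```

```text
[0.39 0.28 1.93 0.02 0.62 1.52]
shift [ 0.0214 -0.0525  0.0283] turn [ 1.39  4.04 -4.23]
shift [ 0.006  -0.0524  0.0759] turn [ 1.39  4.04 -4.23]
```

View pics/c5.png

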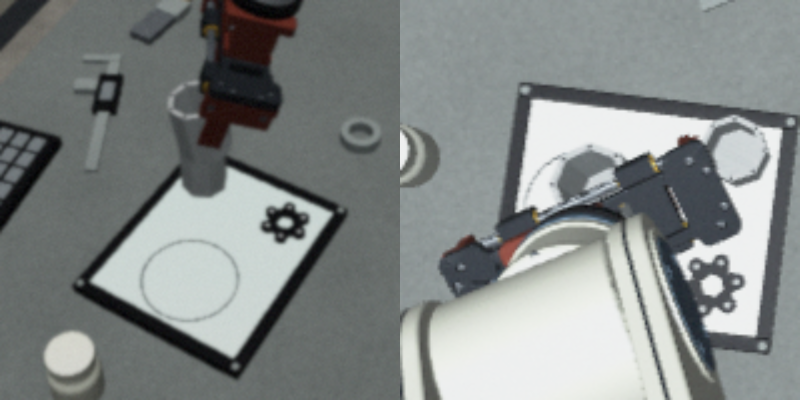

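The side crop shows the cup held mouth-up, and the ring centred at crop (190,280), i.e. full-image (295,290). The path to the ring is clear.

{"op": "servo_tool", "data": {"plan": [[[0.004, -0.013, 0.007], [0.3, 1, -1], 0], [[0.01, -0.026, 0.014], [0.7, 2, -2.1], 0], [[0.016, -0.04, 0.021], [1, 3, -3.2], 0], [[0.0214, -0.0525, 0.0283], [1.4, 4, -4.2], 0], [[0.016, -0.0525, 0.045], [1.4, 4, -4.2], 0], [[0.011, -0.0525, 0.06], [1.4, 4, -4.2], 0], [[0.006, -0.0525, 0.076], [1.4, 4, -4.2], 0], [[0.006, -0.0525, 0.076], [1.4, 4, -4.2], 0], [[0.006, -0.0525, 0.076], [1.4, 4, -4.2], 0]]}}

```text
time: 14.55
tool_pos: [557.8, 299.9, 111.3]
ee_rot: [-0.046, 0.952, 0.24, 0.184]
contact_force: [0.9, 0.3, -1.4]
finger_gap: 53.8
grip_force: 30.0
```

```bash
python3 - <<'E'
from h import *
ci=optics.camera_info("side");print("ring side",plane(ci,[(295,290)],12)[0].round())
s0=readout.observe();print(s0["joints"].round(2),s0["contact_force"].round(1))
for z in (60,52,46):goal((551,301,z),28.6,22)
s=snap("side","s6.png")
cv2.imwrite("pics/c6.png",cv2.resize(s[180:340,220:380,::-1],(480,480),interpolation=cv2.INTER_CUBIC))
E
```

```text
ring side [547. 305.  12.]
[0.47 0.42 1.96 0.02 0.38 1.53] [ 0.9  0.3 -1.4]
shift [-0.0241 -0.0042  0.0645] turn [ 0.11  0.17 -0.3 ]
shift [-0.0271 -0.0042  0.072 ] turn [ 0.11  0.17 -0.3 ]
shift [-0.0293 -0.0042  0.0775] turn [ 0.11  0.17 -0.3 ]
```

View pics/c6.png

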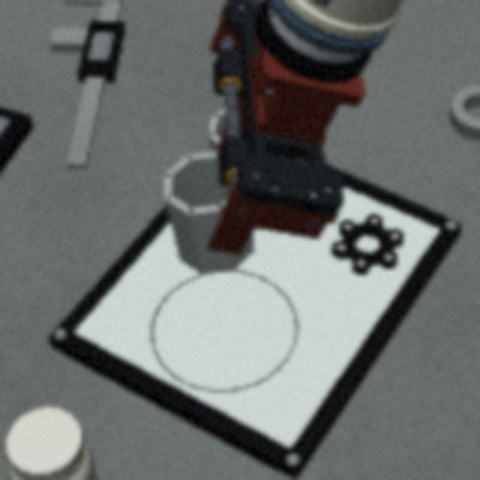

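The side crop shows the cup above the ring's far side (parallax), with its bottom edge at crop (213,272). I'll lower it in stages and watch the force.

{"op": "servo_tool", "data": {"plan": [[[-0.006, -0.001, 0.016], [0, 0, 0], 0], [[-0.012, -0.002, 0.032], [0, 0, 0], 0], [[-0.017, -0.003, 0.047], [0, 0, 0], 0], [[-0.021, -0.004, 0.056], [0, 0, 0], 0], [[-0.023, -0.004, 0.062], [0, 0, 0], 0], [[-0.0245, -0.0042, 0.0655], [0, 0, 0], 0], [[-0.0253, -0.0042, 0.0676], [0, 0, 0], 0], [[-0.026, -0.0042, 0.0695], [0, 0, 0], 0], [[-0.0265, -0.0042, 0.071], [0, 0, 0], 0], [[-0.0265, -0.0042, 0.071], [0, 0, 0], 0]]}}

```text
time: 15.43
tool_pos: [558.7, 306.3, 36.7]
ee_rot: [-0.047, 0.952, 0.24, 0.185]
contact_force: [-0.1, 0.3, -1.4]
finger_gap: 53.9
grip_force: 30.0
```

```bash
python3 - <<'E'
from h import *
s=readout.observe();print(s["contact_force"].round(1),s["wrist_torque"].round(2))
for z in (50,45,43):goal((551,301,z),28.6,22)
ci=optics.camera_info("side");im=snap("side","s7.png");
cv2.imwrite("pics/c7.png",cv2.resize(im[230:330,250:350,::-1],(500,500),interpolation=cv2.INTER_CUBIC))
o,r=ray(ci,[(291,270.7)]);t=(537-o[0])/r[0,0];print("earlier bottom z at hover",(o+r[0]*((325-o[1])/r[0,1])).round(1))
E
```

```text
[-0.1  0.3 -1.4] [-0.2   0.26 -0.  ]
shift [-0.0037  0.001   0.0032] turn [ 0.08 -0.04 -0.22]
shift [-0.0055  0.001   0.0079] turn [ 0.08 -0.04 -0.22]
shift [-0.0063  0.001   0.0097] turn [ 0.08 -0.04 -0.22]
earlier bottom z at hover [541.1 325.  109.1]
```

{"op": "servo_tool", "data": {"plan": [[[-0.0004, 0, 0.001], [0, 0, 0], 0], [[-0.0008, 0, 0.002], [0, 0, 0], 0], [[-0.0012, 0, 0.003], [0, 0, 0], 0], [[-0.0016, 0, 0.004], [0, 0, 0], 0], [[-0.002, 0, 0.005], [0, 0, 0], 0], [[-0.0024, 0, 0.006], [0, 0, 0], 0], [[-0.0028, 0, 0.007], [0, 0, 0], 0], [[-0.0028, 0, 0.007], [0, 0, 0], 0]]}}

```text
time: 16.15
tool_pos: [558.3, 306.1, 28.6]
ee_rot: [-0.047, 0.952, 0.241, 0.185]
contact_force: [0.6, -0.7, -2.3]
finger_gap: 53.7
grip_force: 30.0
```

{"op": "servo_tool", "data": {"plan": [[[-0.0004, 0, 0.001], [0, 0, 0], 0], [[-0.0008, 0, 0.002], [0, 0, 0], 0], [[-0.0008, 0, 0.002], [0, 0, 0], 0]]}}

```text
time: 16.4
tool_pos: [558.4, 306.1, 26.5]
ee_rot: [-0.047, 0.952, 0.241, 0.185]
contact_force: [-0.0, 0.1, -2.7]
finger_gap: 53.7
grip_force: 30.0
```

{"op": "servo_tool", "data": {"plan": [[[-0.0004, 0, 0.001], [0, 0, 0], 0], [[-0.0008, 0, 0.002], [0, 0, 0], 0], [[-0.0008, 0, 0.002], [0, 0, 0], 0]]}}

```text
time: 16.65
tool_pos: [558.4, 306.2, 24.4]
ee_rot: [-0.047, 0.952, 0.241, 0.185]
contact_force: [0.2, -0.1, -2.1]
finger_gap: 53.9
grip_force: 30.0
```

```bash
python3 - <<'E'
from h import *
ci=optics.camera_info("side");im=snap("side","s8.png")
c=cv2.resize(im[220:320,240:360,::-1],(720,600),interpolation=cv2.INTER_CUBIC);cv2.imwrite("pics/c8.png",c)
for z in (12,17,22,27):
    print(z,((pix(ci,[[551-.494*27,301+.87*27,z]])-[240,220])*6).round(0),((pix(ci,[[551,301,z]])-[240,220])*6).round(0))
E
```

```text
12 [[329. 467.]] [[324. 408.]]
17 [[328. 459.]] [[323. 400.]]
22 [[328. 452.]] [[323. 392.]]
27 [[327. 444.]] [[322. 384.]]
```

View pics/c8.png

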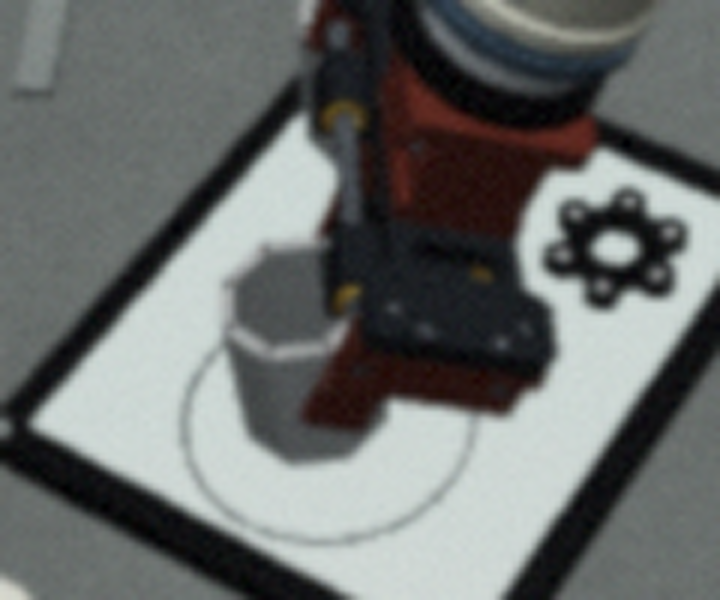

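The cup's bottom edge is at crop (300,463), which puts it about 3 mm above the glass and well inside the ring. I'll continue gently.

{"op": "servo_tool", "data": {"plan": [[[-0.0004, 0, 0.001], [0, 0, 0], 0], [[-0.0008, 0, 0.002], [0, 0, 0], 0], [[-0.0008, 0, 0.002], [0, 0, 0], 0]]}}

```text
time: 16.95
tool_pos: [558.4, 306.2, 22.3]
ee_rot: [-0.047, 0.952, 0.241, 0.185]
contact_force: [1.0, -0.0, -1.6]
finger_gap: 53.7
grip_force: 30.0
```

{"op": "servo_tool", "data": {"plan": [[[-0.0004, 0, 0.001], [0, 0, 0], 0], [[-0.0006, 0, 0.0015], [0, 0, 0], 0], [[-0.0006, 0, 0.0015], [0, 0, 0], 0]]}}

```text
time: 17.2
tool_pos: [558.4, 306.2, 20.7]
ee_rot: [-0.047, 0.952, 0.241, 0.185]
contact_force: [0.1, 0.9, -1.8]
finger_gap: 53.6
grip_force: 30.0
```

{"op": "servo_tool", "data": {"plan": [[[-0.0003, 0, 0.0007], [0, 0, 0], 0], [[-0.0006, 0, 0.0014], [0, 0, 0], 0], [[-0.0006, 0, 0.0014], [0, 0, 0], 0]]}}

```text
time: 17.45
tool_pos: [558.6, 306.3, 19.6]
ee_rot: [-0.047, 0.952, 0.24, 0.185]
contact_force: [-1.6, -1.3, 2.1]
finger_gap: 53.9
grip_force: 30.0
```

```bash
python3 - <<'E'
from h import *
ci=optics.camera_info("side");im=snap("side","s9.png")
for f in ("s8","s9"):
    g=cv2.imread(f"pics/{f}.png",0)
    # lowest cup edge, columns 285-294
    print(f,[ (c,int(np.argmax(np.diff(g[285:306,c].astype(int))))+285, g[290:302:2,c].tolist()) for c in (286,290,294)])
print(pix(ci,[[551-.494*27,301+.87*27,z] for z in(12,15)]).round(1))
E
```

```text
s8 [(286, 295, [75, 74, 76, 155, 208, 211]), (290, 296, [59, 75, 79, 106, 200, 210]), (294, 296, [31, 75, 77, 122, 207, 212])]
s9 [(286, 297, [76, 73, 75, 92, 188, 208]), (290, 298, [50, 70, 80, 79, 140, 212]), (294, 297, [22, 48, 81, 81, 164, 211])]
[[294.9 297.9]
 [294.8 297.1]]
```

Contact: the vertical force jumped about 4 N. Releasing.

{"op": "servo_tool", "data": {"plan": [[[0, 0, 0], [0, 0, 0], 0.68], [[0, 0, 0], [0, 0, 0], 0.72], [[0, 0, 0], [0, 0, 0], 0.78], [[0, 0, 0], [0, 0, 0], 0.85], [[0, 0, 0], [0, 0, 0], 1], [[0, 0, 0], [0, 0, 0], 1], [[0, 0, 0], [0, 0, 0], 1]]}}

```text
time: 18.08
tool_pos: [558.5, 306.2, 19.3]
ee_rot: [-0.047, 0.952, 0.24, 0.185]
contact_force: [-0.1, 0.6, -1.0]
finger_gap: 87.5
grip_force: 0.0
```

{"op": "servo_tool", "data": {"plan": [[[0, 0, -0.015], [0, 0, 0], 1], [[0, 0, -0.035], [0, 0, 0], 1], [[0, 0, -0.06], [0, 0, 0], 1], [[0, 0, -0.09], [0, 0, 0], 1], [[0, 0, -0.125], [0, 0, 0], 1], [[0, 0, -0.16], [0, 0, 0], 1], [[0, 0, -0.2], [0, 0, 0], 1], [[-0.03, 0, -0.23], [0, 0, 0], 1], [[-0.06, 0, -0.25], [0, 0, 0], 1], [[-0.06, 0, -0.25], [0, 0, 0], 1]]}}

```text
time: 18.92
tool_pos: [422.5, 232.9, 229.4]
ee_rot: [-0.047, 0.952, 0.241, 0.185]
contact_force: [-0.3, -0.4, -0.7]
finger_gap: 87.7
grip_force: 0.0
```

```bash
python3 - <<'E'
from h import *
np.set_printoptions(precision=1,suppress=True)
ci=optics.camera_info("side");a=snap("side","s10.png");b=cv2.imread("pics/side0.png")[:,:,::-1]
g=cv2.cvtColor(a,cv2.COLOR_RGB2GRAY).astype(int);g0=cv2.cvtColor(b.copy(),cv2.COLOR_RGB2GRAY).astype(int)
d=(np.abs(cv2.blur((g-g0).astype(np.float32),(3,3)))>25).astype(np.uint8)
n,l,st,c=cv2.connectedComponentsWithStats(d)
for i in range(1,n):
    if st[i,4]>25: print(st[i],c[i])
m=d[230:330,250:345]; ys,xs=np.nonzero(m);
# expected silhouette of upright cup at (551,301)
ang=np.radians(np.arange(0,360,10));ring=np.c_[551+28*np.cos(ang),301+28*np.sin(ang)]
for z in(12,78):
    p=pix(ci,np.c_[ring,np.full(36,z)]);print(z,p.min(0),p.max(0))
print(readout.observe()["tool_pos"])
E
```

```text
[ 420    0  155   92 9729] [500.5  38.4]
[ 545    0   79  189 8069] [583.2  90. ]
[624   0  12   8  56] [628.5   2.5]
[ 446   62   45   45 1224] [469.   86.3]
[409  73  50  36 761] [429.9  93.1]
[ 516   93   42  108 2926] [535.4 147. ]
[405 103  34  27 174] [416.8 117.3]
[417 103  19  17 200] [425.7 110.8]
[ 360  111   84  117 4857] [397.7 166.7]
[439 111  17  16 147] [446.5 118.2]
[589 114  18  17  85] [597. 120.]
[627 152  13  11 117] [633.7 156.8]
[609 165  13  12  98] [614.7 169.8]
[594 170  46  50 333] [612.3 201.6]
[627 223  13  27 246] [634.3 236.5]
[616 229   8  15  62] [619.7 236.2]
[279 261  27  39 852] [291.5 280.2]
12 [281.7 278.1] [306.2 298.3]
78 [279.6 260. ] [305.3 280.5]
[425.1 234.2 229.6]
```

The cup's silhouette (x 279–306, y 261–300) matches an upright cup at the ring centre, and nothing on the plate, nor the jar or caliper, has changed. Handing in.

```bash
python3 -c "
from h import *
print(ctrl.hand_in())"
```

```text
the job is handed in; nothing more can be done
None
```

The cup stands mouth-up at the ring's centre, set down gently and released. The last side picture shows nothing moved on the plate, nor the jar or caliper; the arm hid the ring gauge, but no unexpected contact was felt. I handed the job in at about 19 s of 58 s, and no verdict was returned.

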